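Idle the shaker and hold the tilt gauge on its mark

ROBOT

A 6-joint arm with a two-finger parallel gripper is mounted at the origin on the work surface. World frame = base frame: x ahead of the robot, y to its left, z up, the work surface at z = 0. Lengths are in m, angles in rad, forces in N, time in s.
With the tool pointing down it reaches from about 0.35 to 0.925 m from the base axis. Payload 6.4 kg.
Tool frame: the origin (TCP) lies on the mounting face of the last link; the fingertips stand 173 mm ahead of it and the grasp point (between the pads) lies 155 mm ahead of it; z points along the fingers, x is the direction in which the jaws open and shut, and the axes are right-handed (so a half turn about z gives the same grasp; the last joint's range is limited). The gripper opens to 85 mm and grips with 20 to 120 N. Pads are 22 mm wide; open, the fingers measure 114 mm over their backs; the gripper's body (76 mm by 85 mm) begins 54 mm behind the grasp point. The pads swing forward as they close: fully open they stand 13 mm farther back than shut.
Start: joints at [-1.457, 0.245, 1.558, -0, 1.339, -0.174], TCP at [0.185, -0.623, 0.405] pointing down, gripper open.
Joint ranges: [-3.13, 3.13], [-1.02, 2.26], [0.13, 2.54], [-0.95, 4.09], [0.21, 2.88], [-2.74, 2.74]. Speed limits (rad/s): [2.57, 2.57, 3.14, 3.14, 3.14, 3.14].

INTERFACE

Orientations are given as a 3x3 rotation matrix whose columns are the frame's x, y, z axes.
In Python, from cell import status, cams, ticket gives the robot as it stands.
- The arm moves only by the shell command python3 -m handwheel 'ROWS'. ROWS is JSON, a list of rows, each a list of 5 numbers: the shift along the tool's x, y, z as a fraction of full scale, then the turn about the tool's z as a fraction of full scale, then the opening, from -1 (shut) to 1 (fully open), so that 0 is half open. A call has 1 to 10 rows; each row shifts and turns the commanded pose from where the row before left it, along the tool's axes as they then stand; what a row does not reach is not made up. Full scale, the value 1, is 25 cm for a shift and pi/2 rad for a turn. A row lasts 1/10 s, in which the tool goes at most 50 mm and 8.59 degrees, less where a joint would pass 70% of its speed; a pose out of reach is approached as far as the arm can. A call with a number of a shift or a turn outside -1 to 1 is refused whole. A call with a gripper value outside its range is refused whole. The fingers move at their own pace and stop on an object; the grip force is fixed at half the most. Time passes only in rows, so rows that do not move let the fingers close. It gives the time, the measured TCP pose, the force and the opening at its end, in the units of the state.
- status.get_state(): the state, without advancing time (a new reading comes with each control period).
- cams.capture(name): name is "side" or "top"; returns a dict with "image" (384x512x3 uint8, blue, green, red), "fx", "fy", "cx", "cy" (pixels), "D" ([k1, k2, p1, p2, k3] as OpenCV has them; the pictures are not rectified), "cam_to_world" (4x4, takes a point from camera to world coordinates). Camera axes: x right, y down, z forward; pixel columns grow to the right and rows downward; lengths in m; the calibration is good to about 2 mm. A picture is of the moment at which its call begins. There is no depth.
- ticket.sign_off(): hands the job in, once; it reports no verdict.
The state is a dict: "time": time; "qpos": joint angles; "joint_velocities": joint speeds; "joint_efforts": joint torques, N m; "position": TCP position; "tool_rot": TCP orientation; "force": force on the tool from outside, world axes, zero at the start; "wrist_torque": the same for the moment, N m; "width": finger opening in m.
Only numpy, scipy, OpenCV 4.12 (cv2) and the standard library are available. Lean on these libraries where they do the work, as an engineer would, in place of code of your own. Each camera call takes 0.05 s, during which the arm holds its last target.

TASK

Pull the shaker's speed lever back to the green idle mark so that nothing shakes the bench. Then pick up the tilt gauge by its orange handle, rest its foot lightly and level on the tall brass ridge of the blue block, and from there rock it over on the ridge until the swinging black pointer settles within the red mark on its dial. Finish still holding it there, pointer still and foot on the ridge, and leave the other things on the bench where they are.

Things in the scene. Friction and masses are not known exactly. Their poses are not given: they have to be found in the camera images.
- controller: White box of the shaker speed control, 130 (x) x 100 (y) x 55 mm high, fixed to the bench. Origin: centre of its underside. The lever stands up through its top and turns about a level axis along the box's y that passes 45 mm above the origin. x points from the stop end to the full-speed end of the swing.
- lever (a joint): Angle of the speed lever, rad: 0 leans 0.7 rad from upright towards the box's -x (stop), 0.7 is upright, 1.4 leans 0.7 rad towards +x (full speed). It starts between 0.95 and 1.3, has light friction (about 2 N at its knob) and stays where it is left.
- lever_knob (a point): Centre of the black ball knob, 26 mm across, at the end of the lever, 90 mm from the hinge axis; the lever is a 10 mm steel rod. z points outward along the lever, y along the hinge axis.
- idle (a joint): Angle of the green idle mark, on the same scale as the lever's angle (0.35 to 0.65, differs each time). It cannot be pushed. The lever is at idle when the two angles are equal.
- idle_mark (a point): Outer part of the small green tab (idle mark, 10 mm wide) on the rim of the round dark plate that stands beside the lever on the box's -y side, 50 mm from the hinge axis, 30 mm to the -y side of the lever. The plate is 4 mm thick, of 48 mm radius about the hinge axis. A short yellow finger on the lever shows where it stands on this plate. z points outward from the hinge axis.
- gauge: Tilt gauge, about 0.37 kg, standing upright on the bench and loose: foot plate 44 (x) x 100 (y) x 10 mm, on it a round grey case 112 mm across and 22 mm thick (x), its white dial facing the gauge's +x, and on top an orange handle. Total height 181 mm. Origin: centre of the foot's underside; z up through the handle, y along the foot.
- gauge_grip (a point): Centre of the orange handle, a square bar 26 (x) x 28 (y) mm, free from 122 to 181 mm above the foot's underside; this point is 150 mm above it. Axes as the gauge's.
- gauge_foot (a point): Centre of the flat underside of the gauge's foot. Axes as the gauge's.
- pointer (a joint): Angle of the swinging black pointer in the gauge, rad. It is a pendulum about the gauge's x axis, 66 mm above the foot's underside, and always comes to hang plumb (its swing dies out in about 1 to 2 s); 0 is straight down the dial, positive moves its tip towards the gauge's +y. With the gauge upright it reads 0; leaning the gauge's handle towards its own +y by an angle makes it read that angle.
- pointer_tip (a point): Tip of the black pointer, 43 mm from the dial's centre. z points from the tip to the dial's centre.
- mark (a joint): Angle of the red mark on the dial on the same scale as the pointer (0.20 to 0.42, differs each time, always on the gauge's +y side). It is flat on the dial and cannot be pushed.
- mark_tab (a point): Centre of the red mark on the dial, 8 mm wide, 44.5 mm from the dial's centre. z points to the dial's centre.
- block: Heavy blue rest block bolted to the bench, base plate 80 (x) x 130 (y) x 12 mm (from y = -55 to +75 mm), with two round ridges of unequal height that run along its x, each 70 mm long: the tall brass one (20 mm radius, axis over the origin at 45 mm height, crown 65 mm) and, 45 mm to its +y, a low steel one (12 mm radius, crown 36 mm). A foot laid across both would lean 0.6 rad, too far. Origin: bench level, below the tall ridge's middle.
- crown (a point): Middle of the crown of the tall brass ridge, 65 mm above the bench. x along the ridge; axes as the block's.
- jar_a: Glass sample jar with green cap, 52 mm across, 80 mm high, loose; it is only in the way and is to be left alone. Origin: centre of its underside.
- jar_b: Second glass sample jar with green cap, 52 mm across, 80 mm high, loose; it is only in the way and is to be left alone. Origin: centre of its underside.
- mouse: Black computer mouse, 100 x 58 x 32 mm, loose; it is only in the way and is to be left alone. Origin: centre of its underside.
- adapter: Black power adapter, 110 x 50 x 30 mm, loose; it is only in the way and is to be left alone. Origin: centre of its underside.
- wrench: Steel wrench, about 180 mm long, lying flat and loose; it is only in the way and is to be left alone.
- stopper: Black rubber stopper, 38 mm across, 35 mm high, loose; it is only in the way and is to be left alone. Origin: centre of its underside.
- clip: Yellow tube clip, 45 x 18 x 25 mm, loose; it is only in the way and is to be left alone. Origin: centre of its underside.
Mind the look-alikes: they are no part of the job. Leave any purple look-alike of the block alone.

How it is judged:
By the outcome, as a careful person would: the job done as asked, in the order asked, and still so for the second after the job is handed in, while the arm keeps its last pose, push and grip.
It also fails if it takes over 58 s, if anything falls off the work surface, if the arm or the gripper's body presses on something with over 40 N, if the wrist force passes 120 N, or if a joint passes its speed limit or range.

## Working session

There is one attempt and no reset: what is moved stays moved. The work goes in short steps, Python scripts to look and compute and a shell command to move; the robot and the scene stay as the last step left them, time stands still between calls to the robot, and variables do not carry over. Pictures are saved under pics/ and viewed, and the job is handed in when it is done.

```bash
ls; mkdir -p pics
cat > h.py <<'E'
import numpy as np, cv2
from cell import status,cams,ticket
def cap(n,f,scale=1.5):
    c=cams.capture(n); cv2.imwrite('pics/'+f+'.png',c['image'])
    np.save('pics/'+f+'.npy',{k:np.array(c[k]) for k in c},allow_pickle=True); return c
def load(f): return np.load('pics/'+f+'.npy',allow_pickle=True).item()
def K(c): return np.array([[c['fx'],0,c['cx']],[0,c['fy'],c['cy']],[0,0,1.]],float)
def ray(c,uv):
    p=cv2.undistortPoints(np.array([[uv]],float),K(c),np.array(c['D'],float))[0,0]
    T=np.array(c['cam_to_world']); return T[:3,3],T[:3,:3]@np.array([p[0],p[1],1])
def onz(c,uv,z):
    o,d=ray(c,uv); return o+d*(z-o[2])/d[2]
def proj(c,P):
    T=np.linalg.inv(np.array(c['cam_to_world'])); r=cv2.Rodrigues(T[:3,:3])[0]
    return cv2.projectPoints(np.array(P,float).reshape(-1,3),r,T[:3,3],K(c),np.array(c['D'],float))[0][:,0]
def tri(*cs):
    A=np.zeros((3,3));b=np.zeros(3)
    for c,uv in cs:
        o,d=ray(c,uv); d=d/np.linalg.norm(d); M=np.eye(3)-np.outer(d,d);A+=M;b+=M@o
    return np.linalg.solve(A,b)
E
python3 - <<'E'
from h import *
for n in('top','side'):
    c=cap(n,n+'0'); print(n,np.round(np.array(c['cam_to_world']),3).tolist(),c['fx'])
    cv2.imwrite('pics/%s0b.png'%n,cv2.resize(c['image'],(800,600),interpolation=cv2.INTER_CUBIC))
s=status.get_state();print(s)
E
```

```text
pics
top [[0.007, -0.988, 0.157, 0.401], [-1.0, -0.005, 0.01, -0.032], [-0.009, -0.157, -0.988, 1.121], [0.0, 0.0, 0.0, 1.0]] 424.3119736030474
side [[-0.83, -0.271, 0.487, 0.048], [-0.558, 0.413, -0.72, 0.723], [-0.006, -0.869, -0.494, 0.64], [0.0, 0.0, 0.0, 1.0]] 417.7656528302385
{'time': 0.1, 'qpos': array([-1.45710440e+00,  2.45758220e-01,  1.55889527e+00,  1.60879563e-05,
        1.33870746e+00, -1.74115143e-01]), 'joint_velocities': array([-0.00013924, -0.00110608, -0.00214101, -0.00055915, -0.00073208,
        0.0013035 ]), 'joint_efforts': array([-8.22893780e-04, -4.30669963e+01, -3.27130473e+01, -1.37409952e-04,
        2.86776907e-03, -1.22317533e-05]), 'position': array([ 0.18447682, -0.62306166,  0.40367961]), 'tool_rot': array([[ 2.83846456e-01, -9.58869728e-01, -1.85052618e-04],
       [-9.58868169e-01, -2.83846334e-01,  1.75865604e-03],
       [-1.73884855e-03, -3.21747221e-04, -9.99998436e-01]]), 'force': array([-0.33436679, -0.11294216,  0.41303597]), 'wrist_torque': array([ 0.03459674,  0.01701578, -0.02701096]), 'width': 0.08519642370482335}
```

View pics/top0b.png

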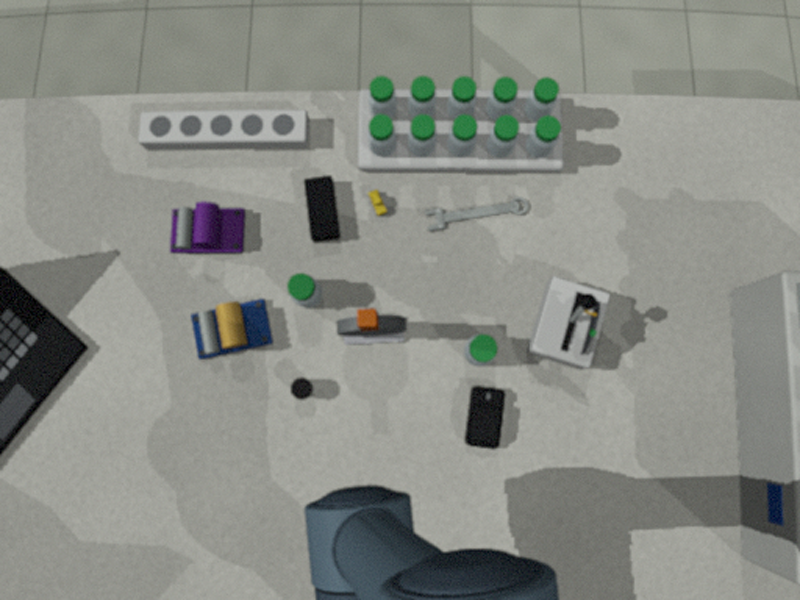

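View pics/side0b.png

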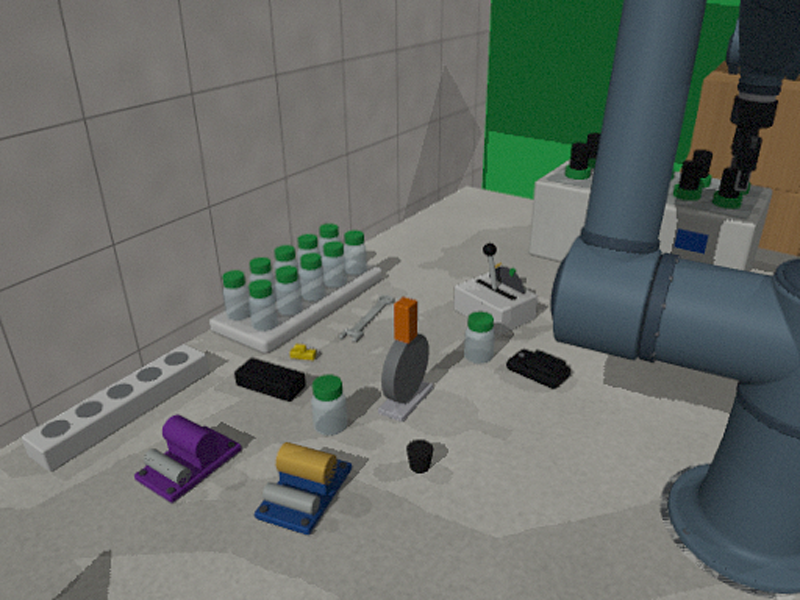

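Run:
```python
from h import *
def crop(f,u0,u1,v0,v1,out,s=8):
    im=cv2.imread('pics/'+f+'.png')[v0:v1,u0:u1]; return cv2.resize(im,None,fx=s,fy=s,interpolation=cv2.INTER_CUBIC)
a=crop('top0',330,420,165,240,'');cv2.imwrite('pics/ctop.png',a)
b=crop('side0',285,350,150,215,'');cv2.imwrite('pics/cside.png',b)
b=crop('side0',235,285,185,275,'',6);cv2.imwrite('pics/gside.png',b)
b=crop('top0',205,270,190,225,'',8);cv2.imwrite('pics/gtop.png',b)
```

```text
(no output)
```

View pics/ctop.png

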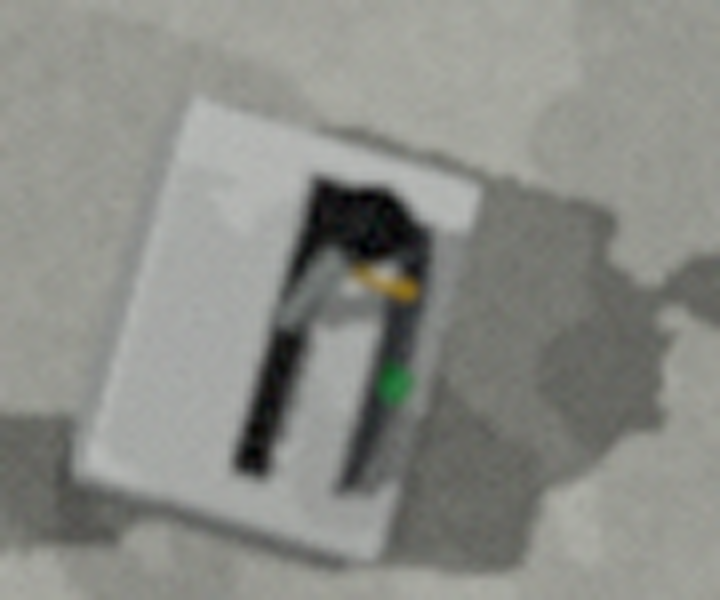

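View pics/cside.png

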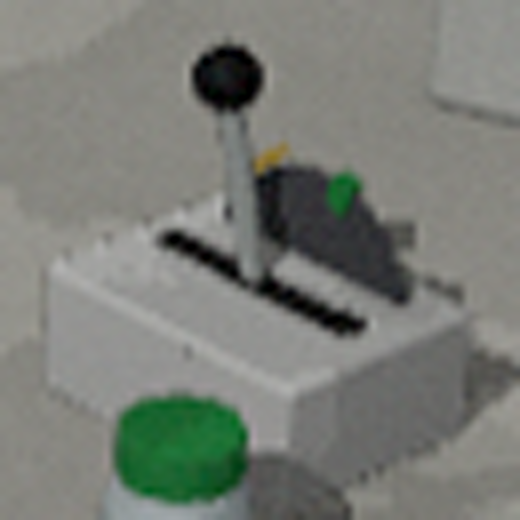

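View pics/gside.png

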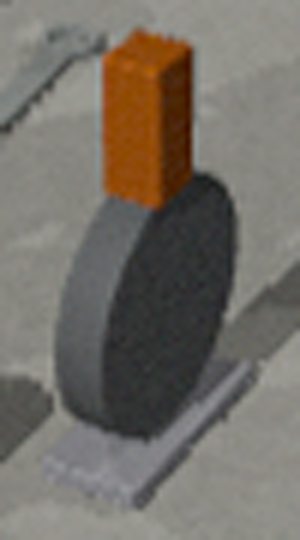

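View pics/gtop.png

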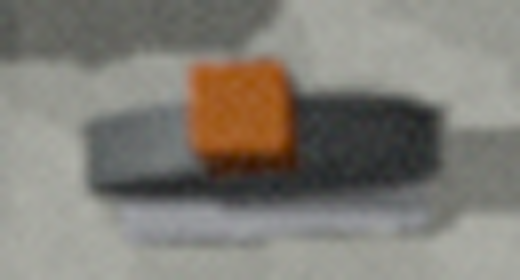

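Run:
```python
from h import *
def crop(f,u0,u1,v0,v1,s=8):
    im=cv2.imread('pics/'+f+'.png')[v0:v1,u0:u1]; return cv2.resize(im,None,fx=s,fy=s,interpolation=cv2.INTER_CUBIC)
cv2.imwrite('pics/btop.png',crop('top0',115,180,185,235,10))
cv2.imwrite('pics/bside.png',crop('side0',155,235,275,350,8))
t=load('top0');s=load('side0')
P=np.array([onz(t,(330+u/8,165+v/8),.055) for u,v in[(195,95),(480,185),(380,560),(80,470)]])
print(P.round(4)); c=P.mean(0)
x=(P[0]+P[1]-P[2]-P[3]);yaw=np.arctan2(x[1],x[0]);print('ctr',c,yaw,np.linalg.norm(P[0]-P[3]),np.linalg.norm(P[0]-P[1]))
Ps=np.array([onz(s,(285+u/8,150+v/8),.055) for u,v in[(50,270),(290,390),(465,305)]]);print('side',Ps.round(4))
k=tri((t,(375.6,193)),(s,(313.5,159.6)));print('knob',k, onz(t,(375.6,193),k[2]),onz(s,(313.5,159.6),k[2]))
g=tri((t,(330+395/8,165+383/8)),(s,(285+343/8,150+192/8)));print('green',g)
def loc(p):
    d=p-c; return np.array([np.cos(yaw)*d[0]+np.sin(yaw)*d[1],-np.sin(yaw)*d[0]+np.cos(yaw)*d[1],p[2]-.045])
for p in(k,g):
    l=loc(p);print(l,np.hypot(l[0],l[2]),np.arctan2(l[0],l[2])+.7)
# gauge handle
for u,v in[(192,62),(290,62),(290,160),(192,160)]: print('h',onz(t,(205+u/8,190+v/8),.181).round(4))
for u,v in[(107,45),(150,30),(190,42),(157,68)]: print('hs',onz(s,(235+u/6,185+v/6),.181).round(4))
for u,v in[(130,240),(430,235)]: print('foot',onz(t,(205+u/8,190+v/8),.01).round(4))
for u,v in[(45,465),(130,490),(255,368)]: print('footS',onz(s,(235+u/6,185+v/6),.01).round(4))
```

```text
[[ 0.5989 -0.2687  0.055 ]
 [ 0.5702 -0.3601  0.055 ]
 [ 0.4506 -0.3235  0.055 ]
 [ 0.4788 -0.2289  0.055 ]]
ctr [ 0.52461263 -0.29528985  0.055     ] -0.30855570408523214 0.12657774481804895 0.09587706397538234
side [[ 0.5938 -0.2607  0.055 ]
 [ 0.4767 -0.2277  0.055 ]
 [ 0.4509 -0.321   0.055 ]]
knob [ 0.54548719 -0.30174913  0.13144539] [ 0.5461957  -0.30141571  0.13144539] [ 0.54476856 -0.30206131  0.13144539]
green [ 0.50339598 -0.3210173   0.0874891 ]
[0.0218503  0.00018501 0.08644539] 0.08916412774387121 0.9475785025963415
[-0.01240167 -0.03095556  0.0424891 ] 0.04426200422899931 0.41601042492788737
h [0.5265 0.0416 0.181 ]
h [0.5267 0.0142 0.181 ]
h [0.4991 0.0138 0.181 ]
h [0.499  0.0411 0.181 ]
hs [0.5279 0.0368 0.181 ]
hs [0.5209 0.0179 0.181 ]
hs [0.5028 0.0175 0.181 ]
hs [0.5021 0.0413 0.181 ]
foot [0.4903 0.0745 0.01  ]
foot [ 0.4926 -0.0239  0.01  ]
footS [0.5284 0.084  0.01  ]
footS [0.491  0.0783 0.01  ]
footS [ 0.4926 -0.0186  0.01  ]
```

View pics/btop.png

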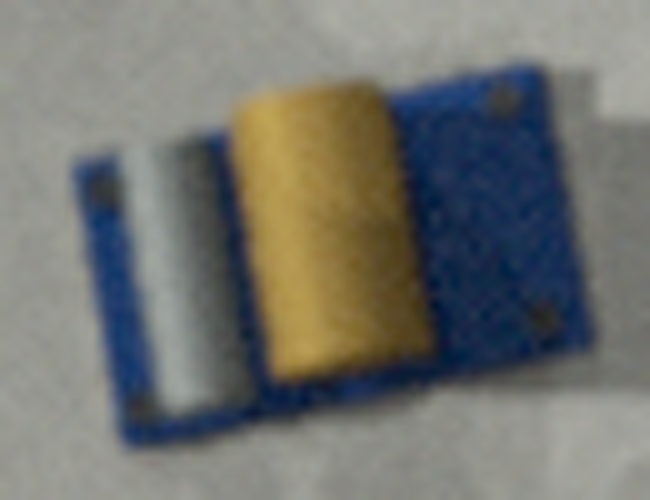

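View pics/bside.png

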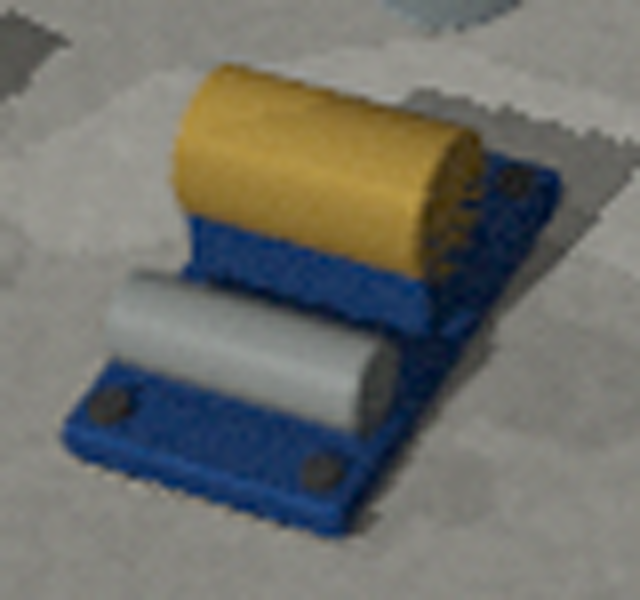

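```bash
cat > pb.py <<'E'
from h import *
from scipy.optimize import least_squares
t=load('top0');s=load('side0')
ot=np.array([(75,160),(545,68),(595,345),(125,445)])/10+[115,185]
C=np.array([[.04,.075,.012],[.04,-.055,.012],[-.04,-.055,.012],[-.04,.075,.012]])
os_=np.array([(345,530),(65,435),(562,170)])/8+[155,275]
Cs=np.array([[-.04,.075,.0],[.04,.075,.006],[-.04,-.055,.012]])
# brass outline ends side: ridge crown silhouette skip
def tw(p,L): 
    c,sn=np.cos(p[2]),np.sin(p[2]); return np.c_[p[0]+c*L[:,0]-sn*L[:,1],p[1]+sn*L[:,0]+c*L[:,1],L[:,2]]
def f(p): return np.r_[(proj(t,tw(p,C))-ot).ravel(),(proj(s,tw(p,Cs))-os_).ravel()]
r=least_squares(f,[.5,.23,.1]);print(r.x,f(r.x).round(1))
# brass axis ends from top
print(proj(t,tw(r.x,np.array([[.035,0,.065],[-.035,0,.065],[.035,-.02,.045],[.035,.02,.045],[-.035,-.02,.045],[-.035,.02,.045]])))*10-[1150,1850])
E
python3 pb.py
```

```text
[0.51675914 0.25966654 0.21758363] [-0.5 -0.5 -0.2 -1.4  0.2  0.3 -0.6  0.4  0.2  1.2 -0.3 -0.6  1.2 -1.2]
[[291.04012666  87.06198338]
 [337.60210689 356.53221695]
 [387.10015976  82.01559692]
 [237.21334522 114.10033325]
 [433.84847106 346.71648768]
 [282.41997872 378.79248326]]
```

```bash
python3 -m handwheel '[[0,0,-0.2,0,1],[0,0,-0.2,0,1],[0,0,0,-0.09,1],[0,0,0,-0.09,1],[0,0,0,-0.09,1],[0,0,0,-0.09,1],[0,0,0,-0.09,1],[0,0,0,-0.09,1],[0,0,0,-0.08,1],[0,0,0,0,1]]'
cat > d.py <<'E'
import sys
from h import *
s=status.get_state();R=np.array(s['tool_rot']);p=np.array(s['position'])
yaw=np.arctan2(R[1,0],R[0,0])
print('t',round(s['time'],2),'p',p.round(4),'yaw',yaw.round(4),'F',np.round(s['force'],2),'T',np.round(s['wrist_torque'],2),'w',round(s['width'],4),'q',np.round(s['qpos'],2), 'z',R[:,2].round(4))
if len(sys.argv)>3:
    g=np.array([float(a) for a in sys.argv[1:4]]); d=R.T@(g-p); print('tool shift frac',(d/.25).round(4))
    if len(sys.argv)>4: 
        a=-(float(sys.argv[4])-yaw); a=(a+np.pi)%(2*np.pi)-np.pi; print('turn frac',a/(np.pi/2))
E
python3 d.py .5455 -.3017 .40 -.3086
```

```text
time: 1.1
position: [0.1845, -0.6232, 0.504]
tool_rot: [[0.953, -0.304, -0.0], [-0.304, -0.953, 0.001], [-0.0, -0.001, -1.0]]
force: [0.0, 0.0, -0.3]
width: 0.0852
t 1.1 p [ 0.1845 -0.6232  0.504 ] yaw -0.3093 F [ 0.    0.02 -0.3 ] T [-0.03 -0.01  0.02] w 0.0852 q [-1.46  0.18  1.45  0.    1.51 -1.15] z [-1.0e-04  1.1e-03 -1.0e+00]
tool shift frac [ 0.9841 -1.6643  0.4174]
turn frac -0.0004773961539838876
```

```bash
python3 -m handwheel '[[0.09,-0.15,0,0,1],[0.09,-0.15,0,0,1],[0.09,-0.15,0,0,1],[0.09,-0.15,0,0,1],[0.09,-0.15,0,0,1],[0.09,-0.15,0,0,1],[0.09,-0.15,0,0,1],[0.09,-0.15,0,0,1],[0.09,-0.15,0,0,1],[0.09,-0.15,0,0,1]]'
python3 d.py .5455 -.3017 .288 -.3086
```

```text
time: 2.1
position: [0.514, -0.333, 0.5045]
tool_rot: [[0.952, -0.307, -0.0], [-0.307, -0.952, 0.0], [-0.0, -0.0, -1.0]]
force: [0.6, -1.1, 0.2]
width: 0.0854
t 2.1 p [ 0.514  -0.333   0.5045] yaw -0.3122 F [ 0.59 -1.13  0.17] T [-0.08 -0.01  0.05] w 0.0854 q [-0.76  0.09  1.55 -0.    1.5  -0.45] z [-2.e-04  1.e-04 -1.e+00]
tool shift frac [ 0.0815 -0.1578  0.866 ]
turn frac -0.0022947311983914135
```

```bash
python3 -m handwheel '[[0.08,-0.155,0,0,1],[0,0,0.2,0,1],[0,0,0.2,0,1],[0,0,0.2,0,1],[0,0,0.1,0,1],[0,0,0,0,1]]'
python3 d.py .5455 -.3017 .287 -.3086
python3 - <<'E'
from h import *
for n in('top','side'):
    c=cap(n,n+'1')
a=cv2.imread('pics/top1.png')[140:260,300:440];b=cv2.imread('pics/side1.png')[90:220,250:380]
cv2.imwrite('pics/v1.png',np.hstack([cv2.resize(a,(400,400*120//140)) if 0 else cv2.resize(a,(400,400)),cv2.resize(b,(400,400))]))
E
```

```text
time: 2.7
position: [0.5424, -0.3025, 0.324]
tool_rot: [[0.952, -0.306, -0.008], [-0.306, -0.952, 0.007], [-0.01, -0.004, -1.0]]
force: [-0.4, 0.8, -0.4]
width: 0.0852
t 2.7 p [ 0.5424 -0.3025  0.324 ] yaw -0.3115 F [-0.37  0.82 -0.38] T [ 0.01 -0.02  0.01] w 0.0852 q [-0.69  0.26  1.69  0.    1.2  -0.38] z [-0.0082  0.0068 -0.9999]
tool shift frac [ 0.0123 -0.0062  0.1479]
turn frac -0.0018250895505452747
```

View pics/v1.png

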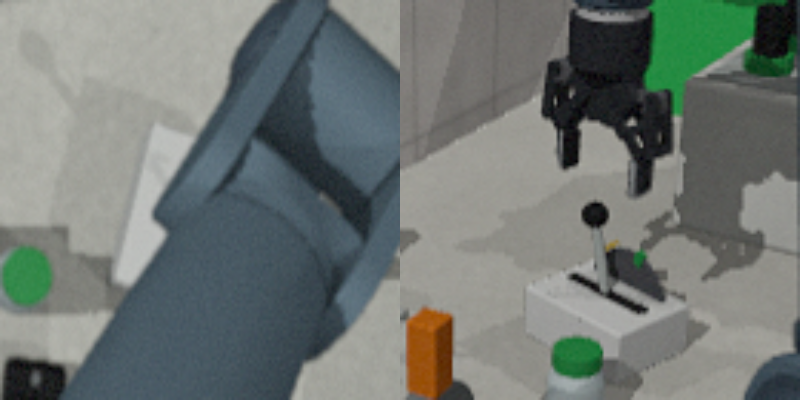

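```bash
python3 -m handwheel '[[0.005,-0.004,0.075,0,1],[0.005,0,0.073,0,1],[0,0,0,0,1],[0,0,0,0,-0.2],[0,0,0,0,-1],[0,0,0,0,-1],[0,0,0,0,-1],[0,0,0,0,-1],[0,0,0,0,-1]]'
python3 d.py .5455 -.3017 .287 -.3086
python3 - <<'E'
from h import *
for n in('top','side'):
    c=cap(n,n+'2')
b=cv2.imread('pics/side2.png')[90:220,250:380]
cv2.imwrite('pics/v2.png',cv2.resize(b,(600,600)))
E
```

```text
time: 3.7
position: [0.5468, -0.3037, 0.2939]
tool_rot: [[0.953, -0.304, 0.001], [-0.304, -0.953, -0.001], [0.002, 0.001, -1.0]]
force: [-1.2, 1.2, 6.1]
width: 0.0223
t 3.7 p [ 0.5468 -0.3037  0.2939] yaw -0.3091 F [-1.18  1.16  6.13] T [ 0.2   0.13 -0.01] w 0.0223 q [-0.69  0.31  1.7   0.    1.14 -0.38] z [ 0.0013 -0.001  -1.    ]
tool shift frac [-0.0073 -0.0061  0.0276]
turn frac -0.00034734782958339587
```

View pics/v2.png

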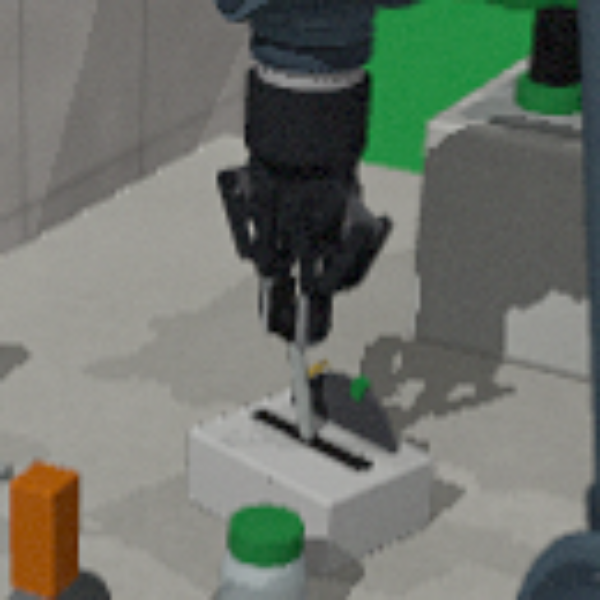

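```bash
python3 -m handwheel '[[-0.03,0,-0.006,0,-1],[-0.04,0,-0.004,0,-1],[-0.04,0,0,0,-1],[-0.04,0,0.004,0,-1],[-0.03,0,0.006,0,-1],[0,0,0,0,-1],[0,0,0,0,-1]]'
python3 d.py .5455 -.3017 .287 -.3086
python3 - <<'E'
from h import *
for n in('top','side'):
    c=cap(n,n+'3')
b=cv2.imread('pics/side3.png')[90:220,250:380]
cv2.imwrite('pics/v3.png',cv2.resize(b,(600,600)))
E
```

```text
time: 4.5
position: [0.504, -0.2901, 0.2946]
tool_rot: [[0.953, -0.304, 0.003], [-0.304, -0.953, -0.003], [0.004, 0.002, -1.0]]
force: [2.2, 0.2, 3.8]
width: 0.0223
t 4.5 p [ 0.504  -0.2901  0.2946] yaw -0.309 F [2.22 0.23 3.76] T [ 0.14 -0.34  0.74] w 0.0223 q [-0.72  0.21  1.81  0.    1.11 -0.41] z [ 0.0031 -0.0026 -1.    ]
tool shift frac [ 0.1722 -0.0064  0.0309]
turn frac -0.0002530252561060382
```

View pics/v3.png

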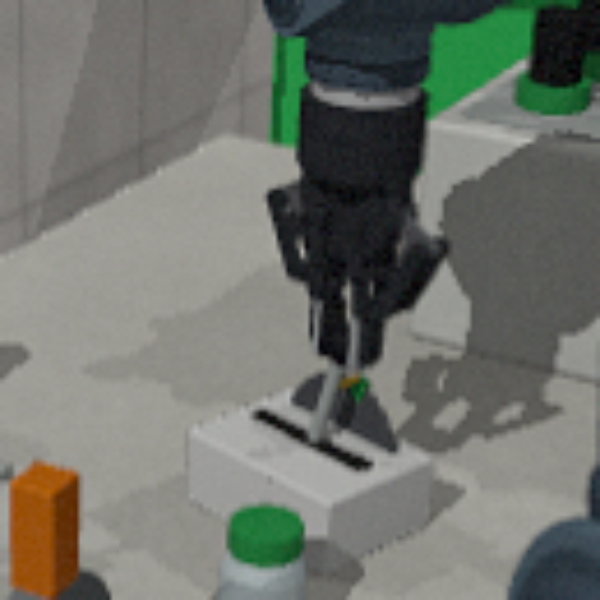

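```bash
python3 -m handwheel '[[-0.014,0,0.002,0,-1],[0,0,0,0,-1],[0,0,0,0,-1]]'
python3 d.py
python3 - <<'E'
from h import *
c=cap('side','side4')
b=cv2.imread('pics/side4.png')[155:195,305:345]
cv2.imwrite('pics/v4.png',cv2.resize(b,(600,600),interpolation=cv2.INTER_CUBIC))
E
```

```text
time: 4.9
position: [0.4999, -0.2885, 0.2916]
tool_rot: [[0.953, -0.304, -0.001], [-0.304, -0.953, 0.001], [-0.001, -0.001, -1.0]]
force: [-0.7, -0.2, 2.8]
width: 0.0227
t 4.9 p [ 0.4999 -0.2885  0.2916] yaw -0.3093 F [-0.66 -0.2   2.84] T [ 0.07 -0.08  0.16] w 0.0227 q [-0.72  0.21  1.82 -0.    1.11 -0.41] z [-1.1e-03  9.0e-04 -1.0e+00]
```

View pics/v4.png

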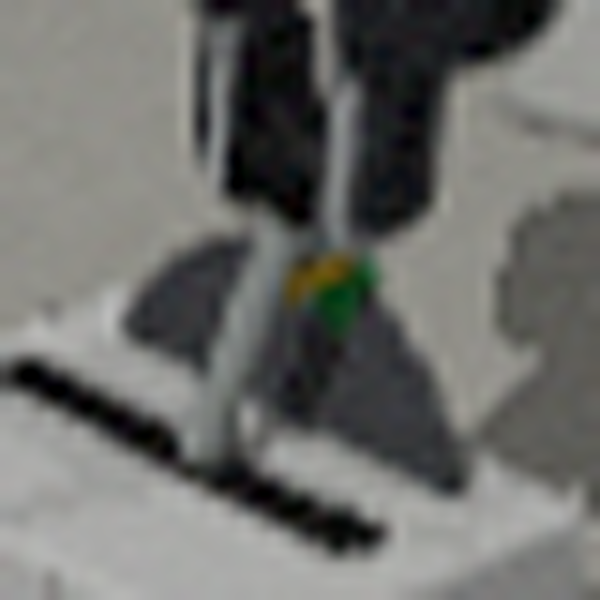

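```bash
python3 -m handwheel '[[0,0,0,0,0],[0,0,0,0,1],[0,0,0,0,1],[0,0,0,0,1],[0,0,0,0,1],[0,0,-0.1,0,1],[0,0,-0.2,0,1],[0,0,-0.1,0,1]]'
python3 d.py .35 .028 .4 .02
```

```text
time: 5.75
position: [0.5007, -0.2891, 0.3962]
tool_rot: [[0.953, -0.304, 0.004], [-0.304, -0.953, -0.003], [0.005, 0.002, -1.0]]
force: [0.4, -0.5, 1.2]
width: 0.0854
t 5.75 p [ 0.5007 -0.2891  0.3962] yaw -0.309 F [ 0.42 -0.47  1.2 ] T [-0.02 -0.03  0.04] w 0.0854 q [-0.72  0.09  1.75 -0.    1.3  -0.41] z [ 0.0037 -0.0033 -1.    ]
tool shift frac [-0.9599 -1.0249 -0.0216]
turn frac -0.20945264081464068
```

```bash
python3 d.py .513 .028 .4 .02;  python3 -m handwheel '[[0,0,0,-0.09,1],[0,0,0,-0.09,1],[0,0,0,-0.03,1]]'; python3 d.py .513 .028 .4 .02
```

```text
t 5.75 p [ 0.5007 -0.2891  0.3962] yaw -0.309 F [ 0.42 -0.47  1.2 ] T [-0.02 -0.03  0.04] w 0.0854 q [-0.72  0.09  1.75 -0.    1.3  -0.41] z [ 0.0037 -0.0033 -1.    ]
tool shift frac [-0.3387 -1.2232 -0.0192]
turn frac -0.20945264081464068
time: 6.05
position: [0.5002, -0.2887, 0.3925]
tool_rot: [[1.0, 0.024, 0.0], [0.024, -1.0, -0.0], [0.0, 0.0, -1.0]]
force: [0.1, 0.2, -0.2]
width: 0.0854
t 6.05 p [ 0.5002 -0.2887  0.3925] yaw 0.0242 F [ 0.13  0.19 -0.18] T [-0.02 -0.01  0.08] w 0.0854 q [-0.72  0.09  1.76 -0.    1.3  -0.74] z [ 3.e-04 -3.e-04 -1.e+00]
tool shift frac [ 0.0819 -1.2651 -0.0303]
turn frac 0.002696235663321161
```

```bash
python3 -m handwheel '[[0.01,-0.16,0,0,1],[0.012,-0.18,0,0,1],[0.012,-0.18,0,0,1],[0.012,-0.18,0,0,1],[0.012,-0.18,0,0,1],[0.012,-0.18,0,0,1],[0.012,-0.18,0,0,1],[0,-0.025,0,0,1],[0,0,0,0,1],[0,0,0,0,1]]'; python3 d.py .513 .028 .4 .02
python3 - <<'E'
from h import *
for n in('top','side'):
    c=cap(n,n+'5')
a=cv2.imread('pics/top5.png')[165:240,330:420];b=cv2.imread('pics/side5.png')[150:205,290:356]
cv2.imwrite('pics/v5.png',np.hstack([cv2.resize(a,(400,333),interpolation=cv2.INTER_CUBIC),cv2.resize(b,(400,333),interpolation=cv2.INTER_CUBIC)]))
cv2.imwrite('pics/v5b.png',cv2.imread('pics/top5.png'))
cv2.imwrite('pics/v5c.png',cv2.imread('pics/side5.png'))
E
```

```text
time: 7.05
position: [0.5142, 0.0273, 0.3922]
tool_rot: [[1.0, 0.02, 0.0], [0.02, -1.0, -0.0], [0.0, 0.0, -1.0]]
force: [-0.5, -0.3, -0.4]
width: 0.0855
t 7.05 p [0.5142 0.0273 0.3922] yaw 0.0203 F [-0.52 -0.27 -0.38] T [-0.    0.03 -0.04] w 0.0855 q [-0.17 -0.06  1.91 -0.    1.29 -0.19] z [ 0.e+00 -4.e-04 -1.e+00]
tool shift frac [-0.0049 -0.003  -0.0312]
turn frac 0.00017230983208084573
```

View pics/v5.png

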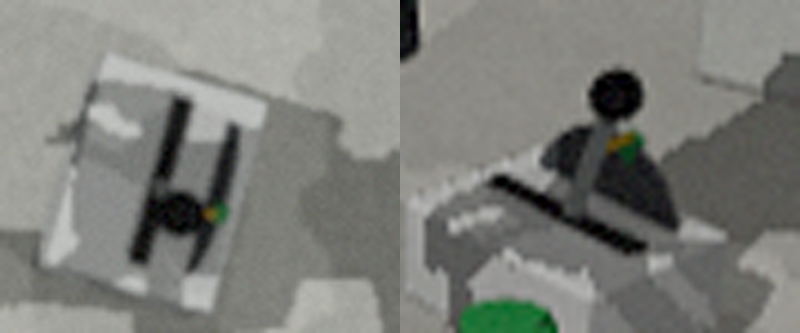

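View pics/v5b.png

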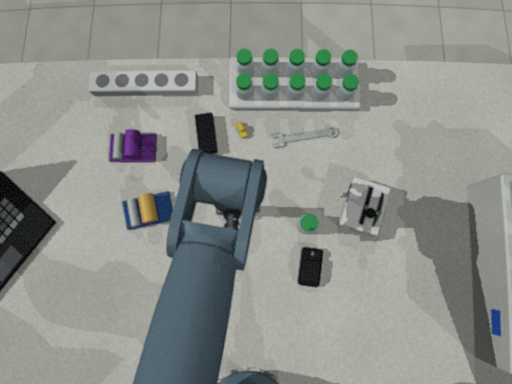

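View pics/v5c.png

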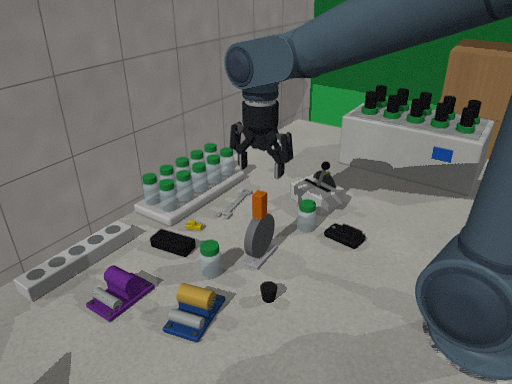

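Run:
```python
from h import *
t=load('top5');s=load('side5')
def blob(c,lo,hi,box):
    im=cv2.cvtColor(c['image'],cv2.COLOR_BGR2HSV);u0,u1,v0,v1=box
    m=cv2.inRange(im[v0:v1,u0:u1],lo,hi);n,_,st,ce=cv2.connectedComponentsWithStats(m)
    return [(ce[i]+[u0,v0]).round(2).tolist()+[int(st[i][4])] for i in range(1,n) if st[i][4]>3]
G=((40,110,40),(80,255,255));O=((12,110,60),(30,255,255))
for n,c,b in(('t',t,(362,386,190,228)),('s',s,(315,340,155,190)),('t0',load('top0'),(362,386,190,228)),('s0',load('side0'),(315,340,155,190))):
    print(n,'G',blob(c,*G,b),'O',blob(c,*O,b))
c=np.array([0.5246,-0.2953,0]);yaw=-.3086
def loc(p):
    d=p-c; return np.array([np.cos(yaw)*d[0]+np.sin(yaw)*d[1],-np.sin(yaw)*d[0]+np.cos(yaw)*d[1],p[2]-.045])
def W(l): return c+np.array([np.cos(yaw)*l[0]-np.sin(yaw)*l[1],np.sin(yaw)*l[0]+np.cos(yaw)*l[1],l[2]+.045])
k=tri((t,(370.7,212.9)),(s,(325.5,166)));l=loc(k);print(l,np.hypot(l[0],l[2]),np.arctan2(l[0],l[2])+.7)
# predicted projections for angles
for a in(.35,.4,.42,.45,.5):
    v=np.array([np.sin(a-.7),0,np.cos(a-.7)])
    print(a,*[proj(q,[W(.09*v),W(.048*v+[0,-.03,0])]).round(1).tolist() for q in(t,s)])
```

```text
t G [[378.89, 211.78, 9]] O [[376.6, 212.8, 5]]
s G [[327.4, 174.5, 10]] O [[325.5, 173.0, 8]]
t0 G [[378.47, 212.33, 15]] O [[379.45, 200.73, 11]]
s0 G [[327.36, 173.64, 14]] O [[318.17, 169.5, 6]]
[-0.02611442 -0.00187714  0.08243424] 0.08647177084628878 0.39321073918492827
0.35 [[369.6, 214.5], [378.8, 214.2]] [[326.3, 166.1], [328.8, 173.8]]
0.4 [[370.3, 212.7], [379.2, 213.3]] [[325.2, 165.1], [328.2, 173.3]]
0.42 [[370.5, 212.0], [379.3, 212.9]] [[324.8, 164.7], [328.0, 173.1]]
0.45 [[370.9, 210.9], [379.5, 212.4]] [[324.2, 164.2], [327.7, 172.8]]
0.5 [[371.5, 209.1], [379.8, 211.4]] [[323.1, 163.4], [327.1, 172.4]]
```

Run:
```python
from h import *
from scipy.optimize import least_squares
t=load('top5');s=load('side5');t0=load('top0');s0=load('side0')
c=np.array([0.5246,-0.2953,0]);yaw=-.3086
def W(l,o): return c+np.array([o[0],o[1],0])+np.array([np.cos(yaw)*l[0]-np.sin(yaw)*l[1],np.sin(yaw)*l[0]+np.cos(yaw)*l[1],l[2]+.045])
def dark(cc,box):
    im=cc['image'].max(2);u0,u1,v0,v1=box;m=(im[v0:v1,u0:u1]<40).astype(np.uint8)
    m=cv2.morphologyEx(m,cv2.MORPH_OPEN,np.ones((4,4),np.uint8))
    n,_,st,ce=cv2.connectedComponentsWithStats(m); return [((ce[i]+[u0,v0]).round(2).tolist(),st[i].tolist()) for i in range(1,n)]
print(dark(t,(355,385,195,230)),dark(s,(312,340,155,180)),dark(t0,(360,390,180,205)),dark(s0,(300,330,150,170)))
def fit(cs,obs,y,r0):
    def f(p):
        v=np.array([np.sin(p[0]-.7),0,np.cos(p[0]-.7)])*p[1]; v[1]=y if y is not None else p[2]
        return np.r_[[proj(q,[W(v,(0,0))])[0]-o for q,o in zip(cs,obs)]].ravel()
    x0=[.5,r0]+([-.02] if y is None else [])
    r=least_squares(f,x0);return r.x.round(4),f(r.x).round(2)
print('green y=-.03',fit((t0,s0),((378.47,212.33),(327.36,173.64)),-.03,.048))
print('green free',fit((t0,s0),((378.47,212.33),(327.36,173.64)),None,.048))
print('finger now',fit((t,s),((376.6,212.8),(325.5,173.0)),None,.05))
print('finger init',fit((t0,s0),((379.45,200.73),(318.17,169.5)),None,.05))
for nm,cs in(('now',(t,s)),('init',(t0,s0))):
    pass
```

```text
[([370.0, 213.66], [9, 15, 13, 8, 88])] [([326.11, 166.13], [11, 8, 7, 7, 45]), ([328.0, 178.5], [12, 23, 9, 2, 18])] [([375.61, 193.34], [10, 10, 12, 8, 80])] [([314.05, 160.07], [11, 7, 7, 7, 44])]
green y=-.03 (array([0.4376, 0.0443]), array([0.65, 0.03, 0.13, 0.25]))
green free (array([ 0.4299,  0.0462, -0.0281]), array([ 0.02,  0.05, -0.07, -0.  ]))
finger now (array([ 0.4178,  0.0512, -0.0217]), array([-0.31, -0.66,  0.89,  0.05]))
finger init (array([ 1.0115,  0.0523, -0.0206]), array([-0.22, -0.47,  0.64,  0.04]))
```

Run:
```python
from h import *
from scipy.optimize import least_squares
t=load('top5');s=load('side5');t0=load('top0');s0=load('side0')
# joint fit: controller pose from corners + knobs + green
ct=np.array([(354.4,176.9),(390,188.1),(377.5,235),(340,223.75)]);
csd=np.array([(285+50/8,150+270/8),(285+290/8,150+390/8),(285+465/8,150+305/8)])
Ct=np.array([[.065,.05,.055],[.065,-.05,.055],[-.065,-.05,.055],[-.065,.05,.055]])
def W(p,l):
    l=np.atleast_2d(l);cy,sy=np.cos(p[2]),np.sin(p[2]);return np.c_[p[0]+cy*l[:,0]-sy*l[:,1],p[1]+sy*l[:,0]+cy*l[:,1],l[:,2]]
def L(a,r,y): return [r*np.sin(a-.7),y,.045+r*np.cos(a-.7)]
def f(p):
    e=[proj(t0,W(p,Ct))-ct, proj(s0,W(p,Ct[[0,3,2]]))+p[3:5]-csd]
    e+=[proj(t0,W(p,L(p[5],.09,0)))-[375.6,193.2],proj(s0,W(p,L(p[5],.09,0)))+p[3:5]-[314.05,160.07]]
    e+=[proj(t,W(p,L(p[6],.09,0)))-[370.6,213.1],proj(s,W(p,L(p[6],.09,0)))+p[3:5]-[326.1,166.13]]
    e+=[proj(t0,W(p,L(p[7],p[8],-.03)))-[378.47,212.33],proj(s0,W(p,L(p[7],p[8],-.03)))+p[3:5]-[327.36,173.64]]
    return np.r_[np.vstack(e).ravel(),p[3:5]*.5]
r=least_squares(f,[.5246,-.2953,-.3086,0,0,.95,.4,.42,.046],loss='soft_l1');print(r.x.round(4));print(f(r.x).round(1))
```

```text
[ 0.525  -0.2952 -0.3021  0.3181  0.5177  0.9339  0.3827  0.4402  0.0459]
[-0.8 -1.2  0.8 -0.7  0.1  1.  -0.3  0.4 -1.  -0.9  0.   0.3  1.6  0.4
  0.1  0.3 -0.4 -0.2 -0.5  0.1 -0.3 -0.2  0.8 -0.1  0.4  0.3  0.2  0.3]
```

```bash
python3 -m handwheel '[[0,0.17,0,0,1],[0,0.18,0,0,1],[0,0.18,0,0,1],[0,0.18,0,0,1],[0,0.18,0,0,1],[0,0.18,0,0,1],[0,0.16,0,0,1],[0,0,0,0.09,1],[0,0,0,0.09,1],[0,0,0,0.03,1]]'; python3 d.py .5035 -.2897 .289 -.309
```

```text
time: 8.15
position: [0.5197, -0.2816, 0.3919]
tool_rot: [[0.951, -0.311, -0.0], [-0.311, -0.951, 0.0], [-0.0, -0.0, -1.0]]
force: [0.4, 0.6, 0.2]
width: 0.0852
t 8.15 p [ 0.5197 -0.2816  0.3919] yaw -0.3159 F [0.39 0.59 0.25] T [0.05 0.03 0.04] w 0.0852 q [-0.69  0.12  1.72 -0.    1.3  -0.37] z [-3.e-04  2.e-04 -1.e+00]
tool shift frac [-0.0515  0.0511  0.4118]
turn frac -0.004364665150031258
```

```bash
python3 -m handwheel '[[-0.051,0.051,0,-0.004,1],[0,0,0.15,0,1],[0,0,0.15,0,1],[0,0,0.1,0,1],[0,0,0,0,1],[0,0,0,0,1]]'; python3 d.py .5035 -.2897 .289 -.309
```

```text
time: 8.75
position: [0.5043, -0.2888, 0.2926]
tool_rot: [[0.954, -0.3, -0.0], [-0.3, -0.954, -0.0], [-0.0, 0.0, -1.0]]
force: [0.5, -0.2, 1.3]
width: 0.0857
t 8.75 p [ 0.5043 -0.2888  0.2926] yaw -0.3043 F [ 0.54 -0.17  1.32] T [ 0.    0.01 -0.02] w 0.0857 q [-0.72  0.21  1.81 -0.    1.11 -0.41] z [-0.e+00 -1.e-04 -1.e+00]
tool shift frac [-0.0019  0.0043  0.0144]
turn frac 0.0029893408913264615
```

```bash
python3 -m handwheel '[[-0.003,0.004,0,0,-0.4],[0,0,0,0,-1],[0,0,0,0,-1],[0,0,0,0,-1],[0,0,0,0,-1],[0,0,0,0,-1]]'; python3 d.py .5035 -.2897 .289 -.309;python3 -m handwheel '[[0,0,0,0,0],[0,0,0,0,1],[0,0,0,0,1],[0,0,0,0,1],[0,0,0,0,1],[0,0,-0.1,0,1],[0,0,-0.2,0,1],[0,0,-0.1,0,1]]'
```

```text
time: 9.35
position: [0.5036, -0.2886, 0.2932]
tool_rot: [[0.955, -0.298, -0.0], [-0.298, -0.955, -0.0], [0.0, 0.0, -1.0]]
force: [-3.3, 1.8, 6.0]
width: 0.0224
t 9.35 p [ 0.5036 -0.2886  0.2932] yaw -0.3025 F [-3.3   1.78  5.99] T [0.26 0.53 0.05] w 0.0224 q [-0.72  0.21  1.82 -0.    1.11 -0.41] z [-1.e-04 -5.e-04 -1.e+00]
tool shift frac [0.0008 0.0043 0.017 ]
turn frac 0.0041133641213582746
time: 10.15
position: [0.504, -0.2889, 0.3962]
tool_rot: [[0.955, -0.298, 0.004], [-0.298, -0.955, -0.003], [0.005, 0.002, -1.0]]
force: [0.8, 0.3, -0.2]
width: 0.0854
```

```bash
python3 -m handwheel '[[0,0,0,-0.09,1],[0,0,0,-0.09,1],[0,0,0,-0.025,1],[0,0,0,0,1]]'; python3 d.py .513 .028 .394 .02
```

```text
time: 10.55
position: [0.5035, -0.2885, 0.3922]
tool_rot: [[1.0, 0.019, 0.0], [0.019, -1.0, 0.0], [0.0, -0.0, -1.0]]
force: [0.4, 0.4, 0.2]
width: 0.0851
t 10.55 p [ 0.5035 -0.2885  0.3922] yaw 0.019 F [0.37 0.38 0.15] T [-0.04 -0.01  0.02] w 0.0851 q [-0.72  0.1   1.75  0.    1.3  -0.73] z [ 0.  0. -1.]
tool shift frac [ 0.0621 -1.2651 -0.0073]
turn frac -0.0006243021924115627
```

```bash
python3 -m handwheel '[[0.01,-0.165,0,0,1],[0.01,-0.18,0,0,1],[0.01,-0.18,0,0,1],[0.01,-0.18,0,0,1],[0.01,-0.18,0,0,1],[0.008,-0.18,0,0,1],[0.005,-0.18,0,0,1],[0,-0.02,0,0,1],[0,0,0,0,1]]'; python3 d.py .513 .028 .305 .02
python3 - <<'E'
from h import *
for n in('top','side'):
    c=cap(n,n+'6')
a=cv2.imread('pics/top6.png')[165:240,330:420];b=cv2.imread('pics/side6.png')[150:205,290:356]
cv2.imwrite('pics/v6.png',np.hstack([cv2.resize(a,(400,333),interpolation=cv2.INTER_CUBIC),cv2.resize(b,(400,333),interpolation=cv2.INTER_CUBIC)]))
E
```

```text
time: 11.45
position: [0.5131, 0.029, 0.3922]
tool_rot: [[1.0, 0.021, 0.0], [0.021, -1.0, -0.0], [0.0, 0.0, -1.0]]
force: [0.1, -0.8, -0.6]
width: 0.0853
t 11.45 p [0.5131 0.029  0.3922] yaw 0.0211 F [ 0.15 -0.77 -0.61] T [-0.01  0.01 -0.03] w 0.0853 q [-0.16 -0.07  1.91 -0.    1.29 -0.19] z [ 0.e+00 -3.e-04 -1.e+00]
tool shift frac [-0.0004  0.004   0.3487]
turn frac 0.0006687574648923081
```

View pics/v6.png

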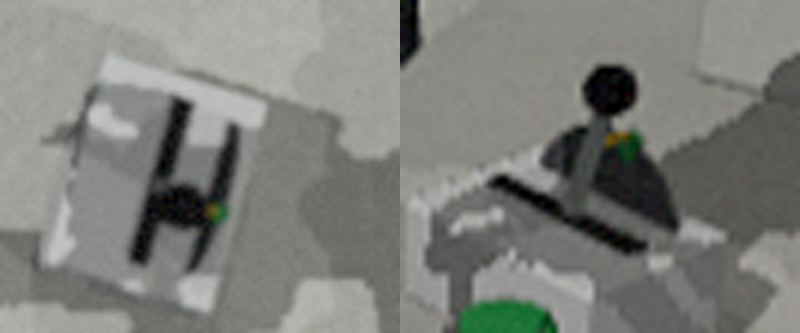

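```bash
python3 -m handwheel '[[0,0.004,0.12,0,1],[0,0,0.13,0,1],[0,0,0.09,0,1],[0,0,0,0,1],[0,0,0,0,-0.2],[0,0,0,0,-1],[0,0,0,0,-1],[0,0,0,0,-1],[0,0,0,0,-1]]'; python3 d.py .513 .028 .305 .02
python3 - <<'E'
from h import *
c=cap('side','side7')
cv2.imwrite('pics/v7.png',cv2.resize(c['image'][110:300,170:340],None,fx=3,fy=3))
E
```

```text
time: 12.45
position: [0.5138, 0.0268, 0.3086]
tool_rot: [[1.0, 0.019, 0.003], [0.019, -1.0, -0.001], [0.003, 0.001, -1.0]]
force: [1.4, -1.0, 3.4]
width: 0.0254
t 12.45 p [0.5138 0.0268 0.3086] yaw 0.0194 F [ 1.36 -1.    3.43] T [-0.15 -0.15  0.03] w 0.0254 q [-0.17  0.04  1.98 -0.    1.12 -0.19] z [ 3.1e-03 -9.0e-04 -1.0e+00]
tool shift frac [-0.0032 -0.0049  0.0142]
turn frac -0.0004102707348293165
```

View pics/v7.png

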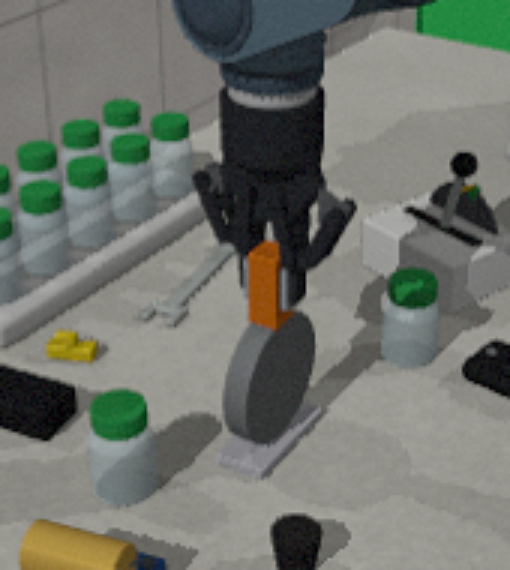

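```bash
python3 -m handwheel '[[0,0,-0.04,0,-1],[0,0,-0.08,0,-1],[0,0,-0.15,0,-1],[0,0,-0.15,0,-1],[0,0,-0.08,0,-1],[0,0,-0.03,0,-1],[-0.04,-0.07,0,0,-1],[-0.075,-0.14,0,0,-1],[-0.075,-0.14,0,0,-1],[-0.075,-0.14,0,0,-1]]';python3 -m handwheel '[[-0.075,-0.14,0,-0.05,-1],[-0.06,-0.15,0,-0.09,-1],[-0.04,-0.15,0,-0.09,-1],[-0.02,-0.15,0,-0.09,-1],[0,-0.12,0,-0.09,-1],[0,0,0,-0.09,-1],[0,0,0,-0.09,-1],[0,0,0,-0.09,-1],[0,0,0,-0.09,-1],[0,0,0,-0.09,-1]]'; python3 d.py .32 .40 .44 2.2
```

```text
time: 13.5
position: [0.4432, 0.1491, 0.4377]
tool_rot: [[1.0, 0.018, -0.004], [0.018, -1.0, -0.0], [-0.004, -0.0, -1.0]]
force: [0.5, -0.1, -3.5]
width: 0.0258
time: 14.5
position: [0.3539, 0.3115, 0.4376]
tool_rot: [[0.193, 0.981, -0.004], [0.981, -0.193, -0.002], [-0.003, -0.003, -1.0]]
force: [0.3, -0.2, -3.7]
width: 0.0253
t 14.5 p [0.3539 0.3115 0.4376] yaw 1.3761 F [ 0.28 -0.2  -3.69] T [-0.05 -0.02 -0.04] w 0.0253 q [ 0.48 -0.22  1.96  0.    1.4  -0.9 ] z [-0.0039 -0.0019 -1.    ]
tool shift frac [ 0.321  -0.2017 -0.0097]
turn frac -0.5244979544416012
```

```bash
python3 -m handwheel '[[0,0,0,-0.09,-1],[0,0,0,-0.09,-1],[0,0,0,-0.09,-1],[0,0,0,-0.09,-1],[0,0,0,-0.09,-1],[0,0,0,-0.07,-1],[0,0,0,0,-1],[0,0,0,0,-1],[0,0,0,0,-1],[0,0,0,0,-1]]'; python3 -m handwheel '[[0,0,0,0,-1],[0,0,0,0,-1],[0,0,0,0,-1],[0,0,0,0,-1],[0,0,0,0,-1]]';python3 d.py
python3 - <<'E'
from h import *
for n in ('side','top'): c=cap(n,n+'8')
c=load('side8');s=status.get_state();P=np.array(s['position'])
u,v=proj(c,[P-[0,0,.24]])[0].astype(int);print(u,v)
cv2.imwrite('pics/v8.png',cv2.resize(c['image'][max(0,v-75):v+75,max(0,u-60):u+60],None,fx=4,fy=4,interpolation=cv2.INTER_CUBIC)); print(max(0,u-60),max(0,v-75))
E
```

```text
time: 15.5
position: [0.3544, 0.3117, 0.4394]
tool_rot: [[-0.577, 0.817, -0.001], [0.817, 0.577, -0.0], [0.0, -0.001, -1.0]]
force: [1.0, -0.6, -4.0]
width: 0.0253
time: 16.0
position: [0.3545, 0.3117, 0.4397]
tool_rot: [[-0.578, 0.816, 0.0], [0.816, 0.578, 0.0], [-0.0, 0.0, -1.0]]
force: [-0.6, 0.5, -3.9]
width: 0.0254
t 16.0 p [0.3545 0.3117 0.4397] yaw 2.1868 F [-0.56  0.51 -3.85] T [-0.02 -0.01 -0.03] w 0.0254 q [ 0.48 -0.22  1.96 -0.    1.4  -1.71] z [ 0.  0. -1.]
244 280
184 205
```

View pics/v8.png

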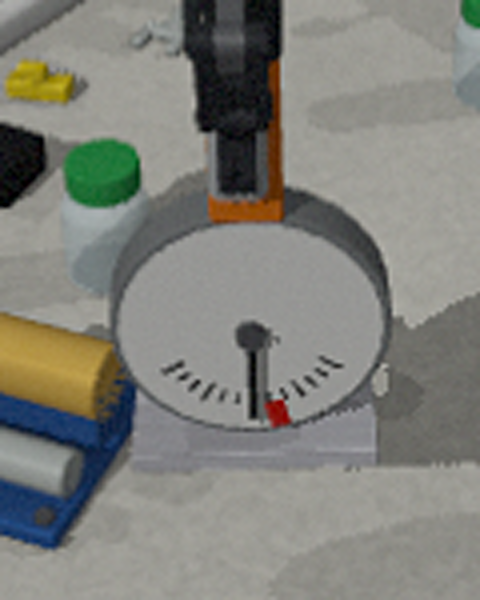

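Run:
```python
from h import *
c=load('side8');P=np.array([.3545,.3117,.1311]);yaw=2.1868
ex=np.array([np.cos(yaw),np.sin(yaw),0]);ey=np.array([-np.sin(yaw),np.cos(yaw),0])
im=cv2.cvtColor(c['image'],cv2.COLOR_BGR2HSV);m=cv2.inRange(im,(0,150,60),(8,255,255))|cv2.inRange(im,(172,150,60),(180,255,255))
m[:295]=0;m[320:]=0;m[:,:240]=0;m[:,270:]=0
v,u=np.nonzero(m);mk=(u.mean(),v.mean());print(mk,len(u))
def pl(uv):
    o,d=ray(c,uv);p=o+d*((P+ex*.012-o)@ex)/(d@ex);q=p-P;return np.array([q@ey,q[2]])
ce=pl((184+250/4,205+335/4));print('centre',ce)
for n,uv in(('mark',mk),('tip',(184+253/4,205+418/4)),('dialL',(184+117/4,205+320/4)),('dialR',(184+388/4,205+320/4)),('footL',(184+135/4,205+467/4)),('footR',(184+376/4,205+463/4))):
    q=pl(uv);print(n,q,np.arctan2(q[0]-ce[0],ce[1]-q[1]),np.hypot(*(q-ce)))
q=pl(mk);print('vs nominal',np.arctan2(q[0],.066-q[1]))
```

```text
(np.float64(252.9), np.float64(307.7)) 30
centre [0.00322972 0.0615533 ]
mark [0.01278626 0.02054649] 0.2289610091309229 0.0421056497199924
tip [0.00351056 0.0168026 ] 0.006275559925972472 0.04475158158035476
dialL [-0.04861315  0.07059072] -1.7433853887085713 0.05262468431840901
dialR [0.05757234 0.06779719] 1.6851932595655512 0.05470015022824988
footL [-0.04615824 -0.00980653] -0.6054025478726008 0.08678361296695743
footR [ 0.05428227 -0.01045912] 0.6167014544999817 0.08827316494755476
vs nominal 0.2742175749103627
```

```bash
python3 -m handwheel '[[0,0,0,0.05,-1],[0,0,0,0.09,-1],[0,0,0,0.09,-1],[0,0,0,0.09,-1],[0,0,0,0.09,-1],[0,0,0,0.09,-1],[0,0,0,0.09,-1],[0,0,0,0.09,-1],[0,0,0,0.09,-1],[0,0,0,0.09,-1]]';python3 -m handwheel '[[0,0,0,0.09,-1],[0,0,0,0.09,-1],[0,0,0,0.09,-1],[0,0,0,0.09,-1],[0,0,0,0.033,-1],[0,0,0,0,-1]]'; python3 d.py .5168 .2587 .44 .2176
```

```text
time: 17.1
position: [0.3545, 0.3117, 0.4397]
tool_rot: [[0.675, 0.738, 0.0], [0.738, -0.675, -0.0], [0.0, 0.0, -1.0]]
force: [-0.6, 0.3, -3.5]
width: 0.0255
time: 17.7
position: [0.3545, 0.3117, 0.4397]
tool_rot: [[0.976, 0.217, -0.0], [0.217, -0.976, -0.0], [-0.0, 0.0, -1.0]]
force: [0.5, 0.4, -4.4]
width: 0.0254
t 17.7 p [0.3545 0.3117 0.4397] yaw 0.2189 F [ 0.53  0.35 -4.38] T [-0.05 -0.   -0.02] w 0.0254 q [ 0.48 -0.22  1.96 -0.    1.4   0.26] z [-1.e-04 -1.e-04 -1.e+00]
tool shift frac [ 0.5877  0.3478 -0.0014]
turn frac 0.0007978407678508724
```

```bash
python3 -m handwheel '[[0.05,0.03,0,0,-1],[0.12,0.07,0,0,-1],[0.14,0.085,0,0,-1],[0.14,0.085,0,0,-1],[0.1,0.055,0,0,-1],[0.038,0.023,0,0,-1],[0,0,0.08,0,-1],[0,0,0.06,0,-1],[0,0,0.04,0,-1],[0,0,0,0,-1]]'; python3 d.py .5168 .2587 .3736 .2176
python3 - <<'E'
from h import *
for n in ('side','top'): c=cap(n,n+'9')
c=load('side9')
cv2.imwrite('pics/v9.png',cv2.resize(c['image'][180:340,140:300],None,fx=3.7,fy=3.7,interpolation=cv2.INTER_CUBIC))
cv2.imwrite('pics/v9t.png',cv2.resize(load('top9')['image'][150:260,90:240],None,fx=4,fy=4,interpolation=cv2.INTER_CUBIC))
E
```

```text
time: 18.7
position: [0.516, 0.2587, 0.3923]
tool_rot: [[0.976, 0.218, -0.004], [0.218, -0.976, -0.001], [-0.005, 0.0, -1.0]]
force: [-0.9, 0.1, -3.7]
width: 0.0256
t 18.7 p [0.516  0.2587 0.3923] yaw 0.2195 F [-0.91  0.07 -3.73] T [-0.04  0.02 -0.01] w 0.0256 q [ 0.27  0.09  1.76 -0.    1.3   0.05] z [-0.0044 -0.0012 -1.    ]
tool shift frac [0.0036 0.0008 0.0748]
turn frac 0.001237114675925415
```

View pics/v9.png

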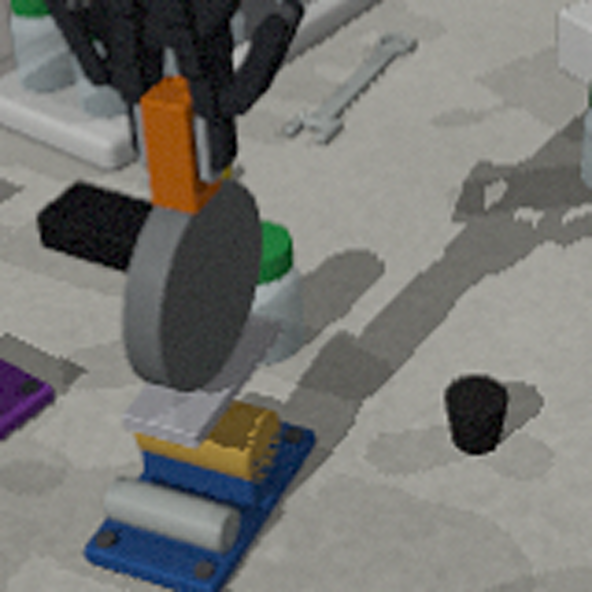

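View pics/v9t.png

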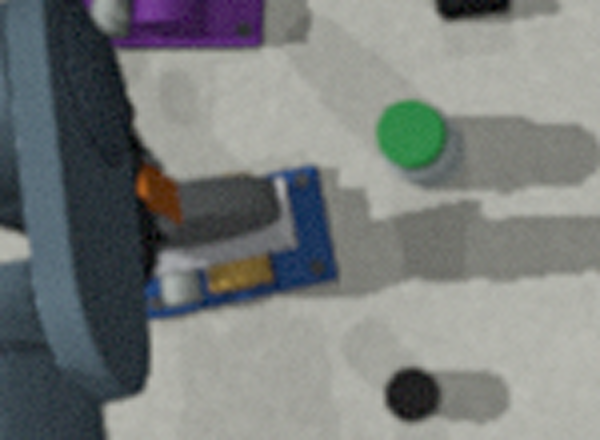

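```bash
python3 -m handwheel '[[0.003,0,0.03,0,-1],[0,0,0.02,0,-1],[0,0,0.008,0,-1],[0,0,0,0,-1],[0,0,0,0,-1]]'; python3 d.py .5168 .2587 .3736 .2176;python3 -m handwheel '[[0,0,0.006,0,-1],[0,0,0,0,-1],[0,0,0,0,-1]]'; python3 d.py .5168 .2587 .3736 .2176
```

```text
time: 19.3
position: [0.5177, 0.2588, 0.3803]
tool_rot: [[0.976, 0.217, 0.0], [0.217, -0.976, 0.0], [0.0, -0.0, -1.0]]
force: [-0.0, 0.1, -3.4]
width: 0.0251
t 19.3 p [0.5177 0.2588 0.3803] yaw 0.2187 F [-0.01  0.11 -3.39] T [ 0.03 -0.06 -0.01] w 0.0251 q [0.27 0.1  1.76 0.   1.27 0.05] z [ 2.e-04  1.e-04 -1.e+00]
tool shift frac [-0.0034 -0.0003  0.0269]
turn frac 0.00068728662557459
time: 19.6
position: [0.5176, 0.2588, 0.3787]
tool_rot: [[0.976, 0.217, 0.0], [0.217, -0.976, 0.0], [0.0, -0.0, -1.0]]
force: [-0.6, -1.1, -3.6]
width: 0.0254
t 19.6 p [0.5176 0.2588 0.3787] yaw 0.2187 F [-0.58 -1.11 -3.56] T [-0.03 -0.01 -0.01] w 0.0254 q [0.27 0.1  1.77 0.   1.27 0.05] z [ 1.e-04  0.e+00 -1.e+00]
tool shift frac [-0.0033 -0.0004  0.0206]
turn frac 0.0006752651073843631
```

```bash
python3 -m handwheel '[[0,0,0.012,0,-1],[0,0,0,0,-1],[0,0,0,0,-1]]'; python3 d.py .5168 .2587 .3736 .2176;python3 -m handwheel '[[0,0,0.004,0,-1],[0,0,0,0,-1],[0,0,0,0,-1]]'; python3 d.py .5168 .2587 .3736 .2176
```

```text
time: 19.9
position: [0.5176, 0.2588, 0.3755]
tool_rot: [[0.976, 0.217, -0.0], [0.217, -0.976, -0.0], [-0.0, 0.0, -1.0]]
force: [0.4, -0.4, -3.6]
width: 0.0256
t 19.9 p [0.5176 0.2588 0.3755] yaw 0.2187 F [ 0.41 -0.38 -3.62] T [-0.08 -0.07 -0.06] w 0.0256 q [0.27 0.11 1.77 0.   1.26 0.05] z [-4.e-04 -1.e-04 -1.e+00]
tool shift frac [-0.003  -0.0003  0.0075]
turn frac 0.0006816388975679163
time: 20.2
position: [0.5176, 0.2588, 0.3747]
tool_rot: [[0.976, 0.217, -0.0], [0.217, -0.976, -0.0], [-0.0, 0.0, -1.0]]
force: [-0.0, -0.5, -3.1]
width: 0.025
t 20.2 p [0.5176 0.2588 0.3747] yaw 0.2187 F [-0.01 -0.49 -3.06] T [-0.07  0.06 -0.  ] w 0.025 q [ 0.27  0.11  1.77 -0.    1.26  0.05] z [-1.e-04 -0.e+00 -1.e+00]
tool shift frac [-0.0032 -0.0003  0.0043]
turn frac 0.0006994909032169755
```

```bash
for i in 1 ; do python3 -m handwheel '[[0,0,0.005,0,-1],[0,0,0,0,-1],[0,0,0,0,-1]]'; python3 d.py;python3 -m handwheel '[[0,0,0.004,0,-1],[0,0,0,0,-1],[0,0,0,0,-1]]';python3 d.py; done
```

```text
time: 20.5
position: [0.5176, 0.2588, 0.3734]
tool_rot: [[0.976, 0.217, -0.0], [0.217, -0.976, 0.0], [-0.0, -0.0, -1.0]]
force: [-0.3, -0.2, -2.5]
width: 0.0258
t 20.5 p [0.5176 0.2588 0.3734] yaw 0.2188 F [-0.35 -0.22 -2.51] T [-0.05 -0.05  0.01] w 0.0258 q [0.27 0.11 1.77 0.   1.26 0.05] z [-0.  0. -1.]
time: 20.8
position: [0.5177, 0.2589, 0.3733]
tool_rot: [[0.976, 0.217, 0.001], [0.217, -0.976, 0.0], [0.001, -0.0, -1.0]]
force: [-2.6, -1.0, 2.8]
width: 0.0255
t 20.8 p [0.5177 0.2589 0.3733] yaw 0.2187 F [-2.56 -0.97  2.8 ] T [-0.1   0.58  0.03] w 0.0255 q [0.27 0.11 1.77 0.   1.26 0.05] z [ 5.e-04  3.e-04 -1.e+00]
```

```bash
python3 -m handwheel '[[0,-0.01,0,0,-1],[0,-0.015,0.001,0,-1],[0,-0.02,0.001,0,-1],[0,-0.015,0.001,0,-1],[0,0,0,0,-1],[0,0,0,0,-1]]'; python3 d.py
python3 - <<'E'
from h import *
for n in ('side','top'): c=cap(n,n+'10')
c=load('side10')
cv2.imwrite('pics/v10.png',cv2.resize(c['image'][180:340,140:300],None,fx=3.7,fy=3.7,interpolation=cv2.INTER_CUBIC))
E
```

```text
time: 21.4
position: [0.5148, 0.2734, 0.3728]
tool_rot: [[0.976, 0.217, 0.003], [0.217, -0.976, -0.001], [0.003, 0.002, -1.0]]
force: [-0.5, -3.0, 6.1]
width: 0.0253
t 21.4 p [0.5148 0.2734 0.3728] yaw 0.2191 F [-0.48 -3.01  6.12] T [-1.03  0.12  0.  ] w 0.0253 q [ 0.29  0.12  1.76 -0.    1.26  0.08] z [ 0.0029 -0.0014 -1.    ]
```

View pics/v10.png

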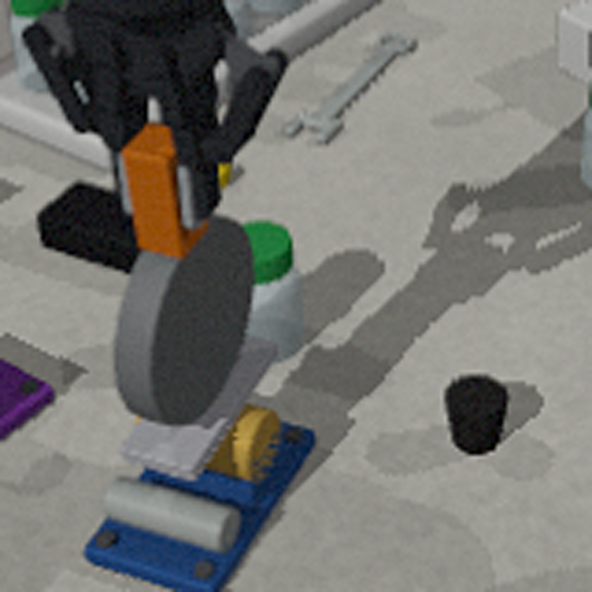

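```bash
cat > tilt.py <<'E'
import sys
from h import *
def model(c,P,yaw,th,h=.1536,dy=0.0,sc=3.7,o=(140,180)):
    ex=np.array([np.cos(yaw),np.sin(yaw),0]);e=np.array([-np.sin(yaw),np.cos(yaw),0]);k=np.array([0,0,1.])
    gy=np.cos(th)*e-np.sin(th)*k; gz=np.sin(th)*e+np.cos(th)*k
    G=P-[0,0,.155]
    F=lambda x,y,z:G+ex*x+gy*(y+dy)+gz*(z-h)
    seg=[]
    q=[(-.022,-.05),(.022,-.05),(.022,.05),(-.022,.05)]
    for z in(0,.01):
        for a,b in zip(q,q[1:]+q[:1]): seg.append([F(*a,z),F(*b,z)])
    q=[(-.013,-.014),(.013,-.014),(.013,.014),(-.013,.014)]
    for a,b in zip(q,q[1:]+q[:1]): seg.append([F(*a,.181),F(*b,.181)]);seg.append([F(*a,.122),F(*a,.181)])
    t=np.linspace(0,2*np.pi,60)
    pts=[F(-.011,.056*np.cos(a),.066+.056*np.sin(a)) for a in t]
    seg+=list(zip(pts[:-1],pts[1:]))
    return [(proj(c,np.array(s_))-o)*sc for s_ in seg]
if __name__=='__main__':
    f=sys.argv[1];ths=[float(a) for a in sys.argv[2].split(',')];st=status.get_state();P=np.array(st['position']);R=st['tool_rot'];yaw=np.arctan2(R[1,0],R[0,0])
    dy=float(sys.argv[3]) if len(sys.argv)>3 else 0
    c=load(f);ims=[]
    for th in ths:
        im=cv2.resize(c['image'][200:330,150:240],None,fx=4.4,fy=4.4,interpolation=cv2.INTER_CUBIC)
        for a in model(c,P,yaw,th,dy=dy,sc=4.4,o=(150,200)): cv2.line(im,*[tuple(int(round(x)) for x in p) for p in a],(0,0,255),1)
        ims.append(im)
    cv2.imwrite('pics/m_%s_%s.png'%(f,sys.argv[2].replace(',','_')),np.hstack(ims))
E
python3 tilt.py side10 0.05,0.1
```

```text
(no output)
```

View pics/m_side10_0.05_0.1.png

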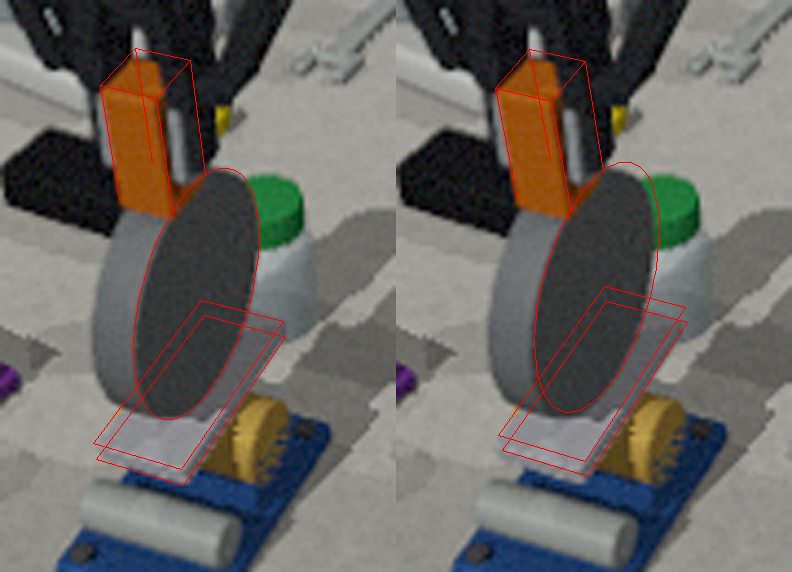

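Run:
```python
from h import *
from tilt import model
def draw(f,P,yaw,ths,out,dy=0,h=.1536):
    c=load(f);ims=[]
    for th in ths:
        o=(150,190);im=cv2.resize(c['image'][190:330,150:240],None,fx=4.2,fy=4.2,interpolation=cv2.INTER_CUBIC)
        for a in model(c,P,yaw,th,dy=dy,sc=4.2,o=o,h=h): cv2.line(im,*[tuple(int(round(x)) for x in p) for p in a],(0,0,255),1)
        ims.append(im)
    cv2.imwrite('pics/'+out+'.png',np.hstack(ims))
draw('side9',np.array([.516,.2587,.3923]),.2195,[0,.04],'m9')
draw('side10',np.array([.5148,.2734,.3728]),.2191,[.03,.07],'m10')
```

```text
(no output)
```

View pics/m9.png

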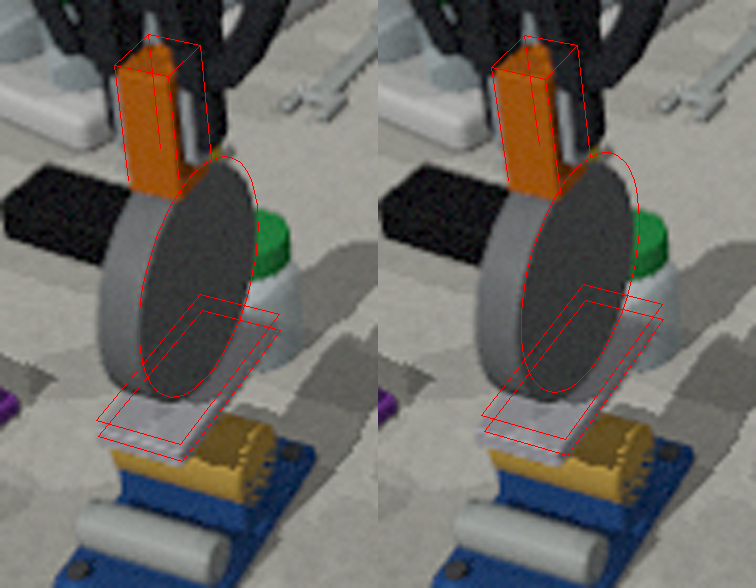

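View pics/m10.png

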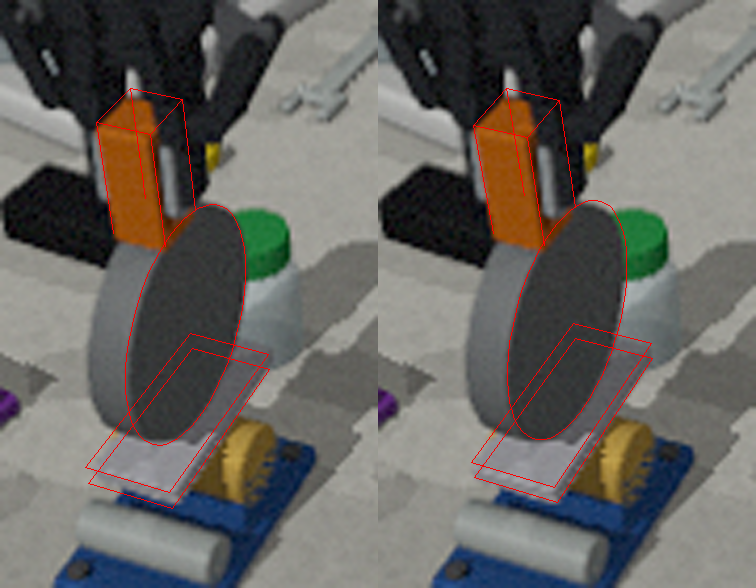

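```bash
python3 -m handwheel '[[0,0,0.006,0,-1],[0,0,0.004,0,-1],[0,-0.01,0,0,-1],[0,-0.012,0.001,0,-1],[0,-0.012,0.002,0,-1],[0,-0.01,0.002,0,-1],[0,0,0,0,-1],[0,0,0,0,-1]]'; python3 d.py
cat > fit.py <<'E'
import sys
from h import *
from tilt import model
f=sys.argv[1];ths=[float(a) for a in sys.argv[2].split(',')]
st=status.get_state();P=np.array(st['position']);R=st['tool_rot'];yaw=np.arctan2(R[1,0],R[0,0])
for n in('side','top'): cap(n,n+f)
c=load('side'+f);ims=[]
for th in ths:
    o=(145,200);im=cv2.resize(c['image'][200:340,145:235],None,fx=4.2,fy=4.2,interpolation=cv2.INTER_CUBIC)
    for a in model(c,P,yaw,th,sc=4.2,o=o): cv2.line(im,*[tuple(int(round(x)) for x in p) for p in a],(0,0,255),1)
    ims.append(im)
cv2.imwrite('pics/m%s.png'%f,np.hstack(ims))
E
python3 fit.py 11 .1,.15
```

```text
time: 22.3
position: [0.5126, 0.2845, 0.3714]
tool_rot: [[0.976, 0.217, 0.004], [0.217, -0.976, -0.0], [0.004, 0.001, -1.0]]
force: [-3.2, -2.7, 14.3]
width: 0.025
t 22.3 p [0.5126 0.2845 0.3714] yaw 0.2191 F [-3.21 -2.71 14.31] T [-1.05  1.01 -0.15] w 0.025 q [ 0.31  0.13  1.75 -0.    1.26  0.09] z [ 4.e-03 -1.e-04 -1.e+00]
```

View pics/m11.png

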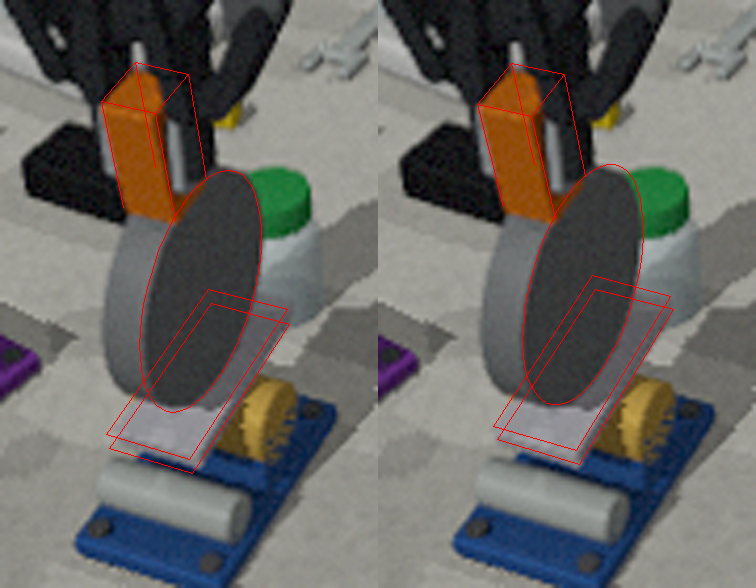

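```bash
python3 -m handwheel '[[0,-0.012,0.001,0,-1],[0,-0.015,0.002,0,-1],[0,-0.015,0.002,0,-1],[0,-0.012,0.002,0,-1],[0,-0.006,0.001,0,-1],[0,0,0,0,-1],[0,0,0,0,-1]]'; python3 d.py
python3 fit.py 12 .2,.23
```

```text
time: 23.1
position: [0.5093, 0.2991, 0.3685]
tool_rot: [[0.976, 0.217, 0.003], [0.217, -0.976, -0.0], [0.003, 0.001, -1.0]]
force: [-2.7, -2.6, 10.6]
width: 0.0249
t 23.1 p [0.5093 0.2991 0.3685] yaw 0.219 F [-2.74 -2.59 10.63] T [-1.13  0.61 -0.1 ] w 0.0249 q [ 0.34  0.14  1.74 -0.    1.25  0.12] z [ 3.4e-03 -4.0e-04 -1.0e+00]
```

View pics/m12.png

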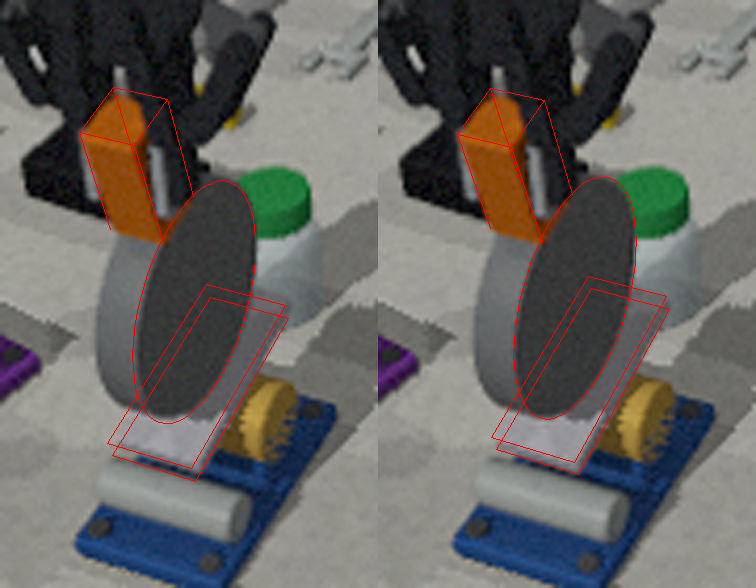

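```bash
python3 -m handwheel '[[0,0,0,0,-1],[0,0,0,0,-1],[0,0,0,0,-1],[0,0,0,0,-1],[0,0,0,0,-1],[0,0,0,0,-1],[0,0,0,0,-1],[0,0,0,0,-1],[0,0,0,0,-1],[0,0,0,0,-1]]'; python3 d.py
python3 fit.py 13 .19,.22
python3 - <<'E'
from h import *
c=load('side8');im=c['image'];hsv=cv2.cvtColor(im,cv2.COLOR_BGR2HSV)
P=np.array([.3545,.3117,.1311]);yaw=2.1868
ex=np.array([np.cos(yaw),np.sin(yaw),0]);ey=np.array([-np.sin(yaw),np.cos(yaw),0])
def pl(uv):
    o,d=ray(c,uv);p=o+d*((P+ex*.0115-o)@ex)/(d@ex);q=p-P;return np.array([q@ey,q[2]])
# rectified dial
s=10000;N=1200
pts=[];g=[(-.06+i*.0002,.126-j*.0002) for j in range(600) for i in range(600)]
W=np.array([P+ex*.0115+ey*a+np.array([0,0,b]) for a,b in g]);uv=proj(c,W).reshape(600,600,2).astype(np.float32)
r=cv2.remap(im,uv[...,0],uv[...,1],cv2.INTER_CUBIC);cv2.imwrite('pics/dial.png',r)
h=cv2.cvtColor(r,cv2.COLOR_BGR2HSV);m=cv2.inRange(h,(0,130,50),(9,255,255))|cv2.inRange(h,(170,130,50),(180,255,255));m[:350]=0
v,u=np.nonzero(m);print('red',u.mean(),v.mean(),u.min(),u.max(),v.min(),v.max())
E
```

```text
time: 24.2
position: [0.5093, 0.2991, 0.3685]
tool_rot: [[0.976, 0.217, 0.003], [0.217, -0.976, -0.0], [0.003, 0.001, -1.0]]
force: [-3.0, -2.3, 10.9]
width: 0.0253
t 24.2 p [0.5093 0.2991 0.3685] yaw 0.219 F [-3.04 -2.26 10.88] T [-1.12  0.62 -0.1 ] w 0.0253 q [ 0.34  0.14  1.74 -0.    1.25  0.12] z [ 3.5e-03 -3.0e-04 -1.0e+00]
red 364.2822402358143 530.9753131908622 339 390 495 569
```

View pics/dial.png

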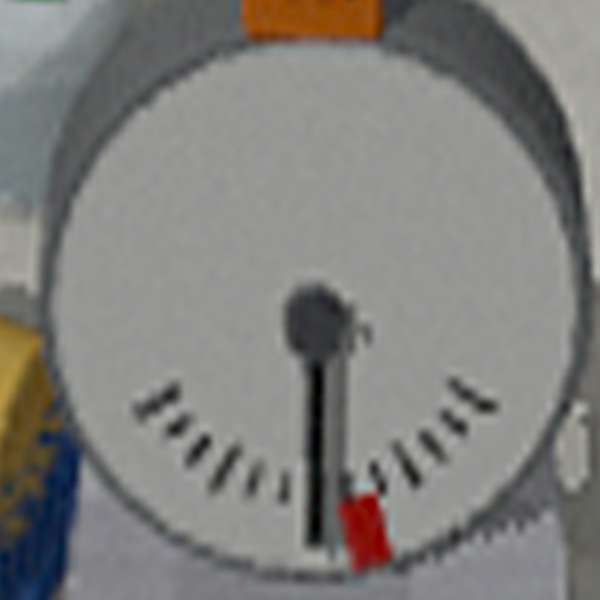

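View pics/m13.png

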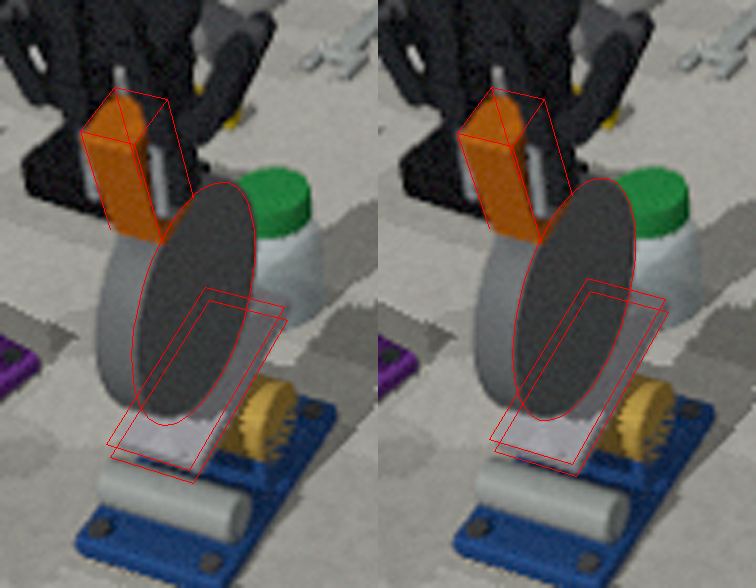

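Run:
```python
from h import *
cv2.imwrite('pics/f.png',cv2.resize(np.hstack([load('top13')['image'],load('side13')['image']]),(800,300)))
a=load('top0')['image'];b=load('top13')['image']
d=cv2.absdiff(a,b).max(2)
for n,(u,v) in dict(jar_a=(308,222),mouse=(310,267),wrench=(305,136),clip=(242,130),adapter=(206,134),stopper=(193,248),purple=(133,147)).items(): print(n,d[v-12:v+12,u-12:u+12].mean())
```

```text
jar_a 15.809027777777779
mouse 9.62673611111111
wrench 11.043402777777779
clip 11.53125
adapter 10.253472222222221
stopper 8.125
purple 17.046875
```

View pics/f.png

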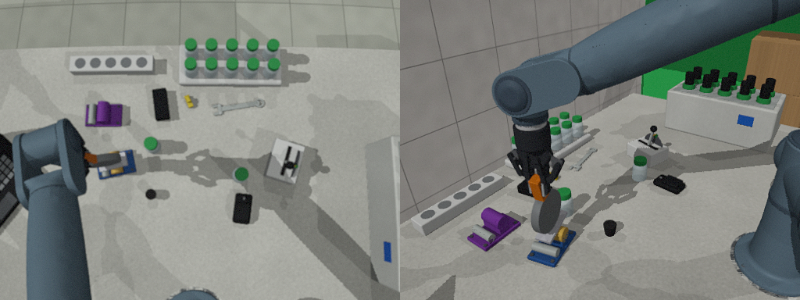

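Nothing else on the bench has moved; the differences are only shadows. The gauge is still, so I am handing in.

```bash
python3 - <<'E'
from h import *
print(ticket.sign_off())
E
python3 d.py
```

```text
the job is handed in; nothing more can be done
None
the job is handed in; nothing more can be done
```

The job is handed in at about 24 s of the 58 s allowed. The arm is still holding the gauge on the tall brass ridge, leaned to the red mark. No verdict is reported.

- **Lever:** I pulled it back, found it about 0.045 rad too far, and gripped it again to correct it. The last measurement puts it at about 0.43 to 0.44 rad, and the green mark at about 0.43 to 0.44.
- **Gauge on the ridge:** With the dial turned to the side camera, the red mark measured about 0.215 rad and the pointer read 0 with the gauge upright. I then set the foot level on the ridge with about 6 N and rocked it over.
- **Lean:** The tilt from overlays on the side picture and from the arm's position is about 0.21 rad. Arm position and force did not change over the last second of holding. The foot presses on the ridge with about 14 N.
- **Other things:** The before and after top pictures show the jars, mouse, adapter, wrench, stopper, clip and purple block where they were.

**Limits of these checks:**
- The dial faces away from both cameras in the final pose. I inferred the pointer reading from the tilt and did not see it directly.
- Early in the rocking the foot slid about 8 mm across the ridge. I then pressed more firmly and it rolled without further sliding.

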